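# Hook the lens tote forward from the deep bench shelf

### The arm

A 6-joint arm with a two-finger parallel gripper is mounted at the origin on the work surface. World frame = base frame: x ahead of the robot, y to its left, z up, the work surface at z = 0. Lengths are in mm, angles in rad, forces in N, time in s.
With the tool pointing down it reaches from about 350 to 875 mm from the base axis. Payload 4.2 kg.
Tool frame: the origin (TCP) lies midway between the tips of the shut fingers; the grasp point (between the pads) lies 19 mm behind it; z points along the fingers, y is the line along which they close (so a half turn about z gives the same grasp; the last joint's range is limited). The gripper opens to 85 mm and grips with 20 to 120 N. Pads are 22 mm wide; open, the fingers measure 114 mm over their backs; the gripper's body (76 mm by 85 mm) begins 54 mm behind the grasp point. The pads swing forward as they close: fully open they stand 13 mm farther back than shut.
Start: joints at [1.592, 0.385, 0.008, 0, -1.194, -0.259], TCP at [147.197, 607.398, 231.312] pointing down, gripper open.
Joint ranges: [-3.14, 3.14], [-1.21, 2.06], [-1.07, 1.41], [-3.16, 2.05], [-2.99, -0.16], [-3.1, 3.1]. Speed limits (rad/s): [2.79, 2.79, 3.14, 3.14, 3.14, 3.14].

### API

Orientations are given as a unit quaternion [x, y, z, w].
In Python, from bench import sensors, get_image, camera_params, job_done gives the robot as it stands.
- The arm moves only by the tool servo_tool, never from a script. Its argument "motion" is a list of rows, each an object with "travel": the shift along the tool's x, y, z as a fraction of full scale, a list of three; "rot": the turn, a rotation vector about the tool's x, y, z as a fraction of full scale, a list of three; "hand": the opening, from 0 (shut) to 1 (fully open). In form: [{"travel": [x, y, z], "rot": [wx, wy, wz], "hand": hand}, ...]. A call has 1 to 10 rows; each row shifts and turns the commanded pose from where the row before left it, along the tool's axes as they then stand; what a row does not reach is not made up. Full scale, the value 1, is 25 cm for a shift and 360 degrees for a turn. A row lasts 1/12 s, in which the tool goes at most 41.7 mm and 7.16 degrees, less where a joint would pass 70% of its speed; a pose out of reach is approached as far as the arm can. A call with a number of a shift or a turn outside -1 to 1 is refused whole. A call with a gripper value outside its range is refused whole. The fingers move at their own pace and stop on an object; the grip force is fixed at half the most. Time passes only in rows, so rows that do not move let the fingers close. It gives the time, the measured TCP pose, the force, the opening and the grip force at its end, in the units of the state.
- sensors.read_state(): the state, without advancing time (a new reading comes with each control period).
- get_image(name): name is "scene" or "top" or "wrist"; returns (picture, depth): 384x512x3 uint8, red, green, blue; 384x512 float32, mm along the optical axis (not along the pixel's ray), 0 where there is no reading.
- camera_params(name): a dict with "camera_matrix" (3x3 intrinsics, pixels), "R" (3x3) and "t" (3): a world point X has camera coordinates R X + t; the wrist camera has in their place "mount" (4x4, takes a point from camera to tool coordinates, whose origin is the TCP and whose axes are the flange's). Camera axes: x right, y down, z forward; pixel columns grow to the right and rows downward; lengths in mm; the calibration is good to about 2 mm. A picture is of the moment at which its call begins: read the wrist's pose just before it. camera_params takes no time and is no camera call.
- job_done(): hands the job in; it is judged then, once.
The state is a dict: "clock": time; "joints": joint angles; "joint_vel": joint speeds; "joint_efforts": joint torques, N m; "position": TCP position; "ee_rot": TCP orientation; "contact_force": force on the tool from outside, world axes, zero at the start; "wrist_torque": the same for the moment, N m; "gripper_width": finger opening in mm; "grasp_force": force on a finger pad.
Only numpy, scipy, OpenCV 4.12 (cv2) and the standard library are available. Lean on these libraries where they do the work, as an engineer would, in place of code of your own. Each camera call takes 0.05 s, during which the arm holds its last target. There are 200 camera calls.

### The job

In the spectacle maker's workshop, pick up the red-handled drag hook, drop its steel tip inside the blue tote behind its front lip, and drag that tote forward along the deep shelf until its front lip lies over the yellow strip, flat on the shelf and about square to the strip. Move the tote with the hook only, never with the gripper, do not tip it, and leave the green tote where it is. Then stand the hook upright on the bench top again, off the shelf, and let go.

Things in the scene. Friction and masses are not known exactly. Their poses are not given: they have to be found in the camera images.
- hook: Drag hook standing on the bench, 160 g. Red grip block 60 (x) x 26 (y) x 46 tall; origin: centre of its underside. A steel arm 14 wide, 6 thick (top 44 above the underside) runs from its +x end to a down-turned tip plate 6 thick (x), 30 wide, centred at x = 105; the plate hangs 38 below the arm, its lower edge level with the block's underside. Grasp the block from above across y.
- tote_blue: Tote to move: blue, open-topped, holds lens blanks, 0.3-0.65 kg, loose on the deck. 130 (x) x 120 (y) x 55 high, walls 4; origin: centre of underside, +x to the shelf's back. Front wall x = -65 to -61; a lip 6 thick, level with the rim, stands out along the front to x = -75 (lip centre -68). The first 40 behind the front wall are empty. At the start it is open to above at least 40 behind the lip.
- tote_green: Bystander: green tote of the same size and shape, holding black spectacle frames, on either side of the blue one. Leave it where it is. Origin and axes as for the blue tote.
- strip (a point): Centre of the yellow strip, 40 (x) x 340 (y), painted across the front of the fixed plywood shelf deck, on its top, 20 above the bench; +x to the shelf's back. The deck, 360 wide, runs from x = -40 to 300. From x = 165 to 300 an upper board (underside 120, top 132 above the bench, stock on it up to 206) covers it, with a side wall at each end.

How it is judged:
By the outcome, as a careful person would: the job done as asked, in the order asked, and still so for the second after the job is handed in, with the robot touching nothing.
It also fails if it takes over 48 s, if anything falls off the work surface, if the arm or the gripper's body presses on something with over 40 N, if the wrist force passes 120 N, or if a joint passes its speed limit or range.

## Working session

There is one attempt and no reset: what is moved stays moved. The work goes in short steps, Python scripts to look and compute and a tool call to move; the robot and the scene stay as the last step left them, time stands still between calls to the robot, and variables do not carry over. Pictures are saved under pics/ and viewed, at most 10 in all, crops included, and the job is handed in when it is done.

Besides the shell and the picture viewer there is one more tool, called as a command line: name --argument value ..., lists and objects as JSON in quotes. servo_tool: Moves the arm, as the interface text tells. Its arguments: {"type":"object","properties":{"motion":{"type":"array"}},"required":["motion"]}

```bash
mkdir -p pics; ls
cat > h.py <<'E'
import numpy as np, cv2
from bench import sensors,get_image,camera_params,job_done
def grab(n):
    p,d=get_image(n); np.savez('last_'+n,p=p,d=d); return p,d
def world(n,d):
    c=camera_params(n);K=np.array(c['camera_matrix']);v,u=np.mgrid[:d.shape[0],:d.shape[1]]
    P=np.stack([(u-K[0,2])/K[0,0]*d,(v-K[1,2])/K[1,1]*d,d],-1)
    return (P-np.array(c['t']))@np.array(c['R'])
E
python3 - <<'E'
from h import *
s=sensors.read_state();print(s)
a=[grab(n)[0] for n in('scene','top')]
for n,x in zip(('scene','top'),a): cv2.imwrite(f'pics/{n}1.png',x[:,:,::-1])
E
```

```text
pics
{'clock': 0.0, 'joints': array([ 1.59163030e+00,  3.85536424e-01,  6.58656659e-03, -4.80577230e-04,
       -1.19399741e+00, -2.58586780e-01]), 'joint_vel': array([ 2.92294550e-04, -6.51216595e-04,  2.97038606e-05,  1.21410299e-03,
       -1.89234233e-03,  6.89542920e-04]), 'joint_efforts': array([ 1.13729220e-03, -3.92290092e+01,  1.88399702e+01,  4.18608919e+00,
       -4.67366845e-03,  1.20809611e-05]), 'position': array([147.05698493, 606.83551874, 230.2211101 ]), 'ee_rot': array([ 9.92931400e-01, -1.18684572e-01, -7.13946240e-05,  1.09609032e-03]), 'contact_force': array([ 0.07271186,  0.46621356, -0.2644459 ]), 'wrist_torque': array([-0.02347725, -0.01490299,  0.02047314]), 'grasp_force': 0.0, 'gripper_width': 85.25906537491439}
```

View pics/scene1.png

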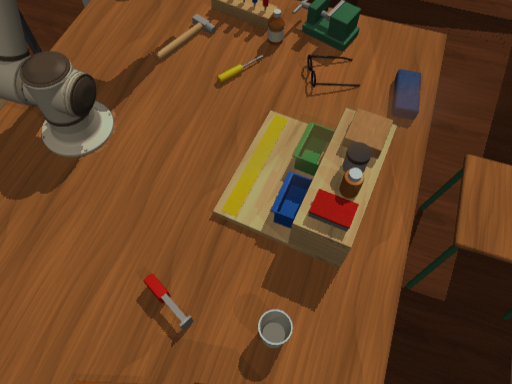

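View pics/top1.png

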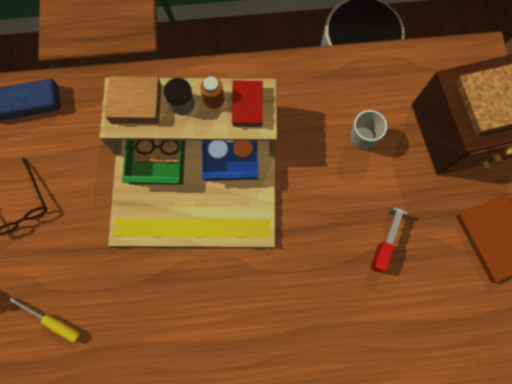

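The scene and top views agree. In the top view the hook is at about (390,240) with its grip at (383,258), the blue tote is at (230,160), green at (154,162), and the strip at (192,229).

Run:
```python
from h import *
for n in('top','scene'):
    f=np.load(f'last_{n}.npz');p,d=f['p'],f['d'];W=world(n,d);h=cv2.cvtColor(p,cv2.COLOR_RGB2HSV)
    H,S,V=[h[...,i].astype(int) for i in range(3)]
    on=d>0
    ok=lambda m,z0,z1:m&on&(W[...,2]>z0)&(W[...,2]<z1)
    def rep(name,m):
        k,l,st,_=cv2.connectedComponentsWithStats(m.astype(np.uint8))
        if k<2: print(n,name,'none');return
        m=l==1+st[1:,4].argmax()
        P=W[m];r=cv2.minAreaRect(P[:,:2].astype(np.float32));b=cv2.boxPoints(r)
        print(n,name,len(P),'z',np.percentile(P[:,2],[5,50,95]).round(1),'c',np.round(r[0],1),'size',np.round(r[1],1),'ang',round(r[2],2),'box',b.round(0).tolist())
    red=((H<6)|(H>174))&(S>180)
    rep('red grip top',ok(red,38,55)&(V>80))
    rep('hook all top',ok(np.ones_like(red),36,55)&(W[...,0]>-900))
    rep('steel',ok((S<90)&(V>90),36,50))
    rep('yellow',ok((H>22)&(H<34)&(S>200)&(V>120),10,30))
    bl=(H>105)&(H<125)&(S>150)
    rep('blue rim',ok(bl,66,90)); rep('blue any',ok(bl,15,90))
    gr=(H>50)&(H<75)&(S>150)
    rep('green rim',ok(gr,66,90))
    if n=='top':
        for q in((383,258),(398,213),(393,232),(192,229),(230,179),(230,150),(265,230),(190,110)): print(q,p[q[1],q[0]],W[q[1],q[0]].round(1))
```

```text
top red grip top 355 z [42.4 45.9 49.1] c [ 419.1 -356.6] size [26.1 58.1] ang 61.74 box [[387.0, -354.0], [438.0, -382.0], [451.0, -359.0], [400.0, -331.0]]
top hook all top 1375 z [36.6 39.4 42.3] c [859.4 400.2] size [ 69.2 125.6] ang 5.37 box [[819.0, 459.0], [831.0, 334.0], [900.0, 341.0], [888.0, 466.0]]
top steel 266 z [40.9 44.3 47.1] c [ 480.5 -392.6] size [28.6 77.7] ang 69.13 box [[439.0, -392.0], [512.0, -420.0], [522.0, -393.0], [449.0, -365.0]]
top yellow 2484 z [17.9 20.9 23.7] c [521.6  44.8] size [334.2  36.6] ang 84.42 box [[487.0, -120.0], [524.0, -123.0], [556.0, 209.0], [520.0, 213.0]]
top blue rim 384 z [72.  75.1 78. ] c [621.9 -42.5] size [126.   51.7] ang 64.29 box [[571.0, -88.0], [618.0, -110.0], [673.0, 3.0], [626.0, 26.0]]
top blue any 1076 z [21.5 25.5 77. ] c [656.1 -52.8] size [114.8  91.1] ang 86.0 box [[607.0, -107.0], [698.0, -113.0], [706.0, 1.0], [615.0, 8.0]]
top green rim 424 z [72.  74.9 77.9] c [631.  113.8] size [ 46.9 123.6] ang 4.01 box [[603.0, 174.0], [612.0, 50.0], [659.0, 54.0], [650.0, 177.0]]
(383, 258) [185  30  21] [ 415.9 -351.9   
[... 564 characters left out ...]
26 box [[819.0, 493.0], [834.0, 335.0], [901.0, 341.0], [887.0, 499.0]]
scene steel 255 z [41.2 43.8 46.3] c [ 485.8 -384.7] size [29.  79.5] ang 55.76 box [[445.0, -374.0], [510.0, -419.0], [527.0, -395.0], [461.0, -350.0]]
scene yellow 1377 z [17.6 20.7 23.6] c [523.2  45.9] size [339.3  39.1] ang 84.3 box [[487.0, -121.0], [526.0, -125.0], [559.0, 213.0], [521.0, 217.0]]
scene blue rim 334 z [67.9 74.6 77.7] c [643.3 -50.4] size [121.4  60. ] ang 85.43 box [[609.0, -109.0], [668.0, -113.0], [678.0, 8.0], [618.0, 12.0]]
scene blue any 1087 z [21.6 31.6 76.4] c [644.2 -51.3] size [122.6  60.1] ang 86.39 box [[610.0, -111.0], [670.0, -114.0], [678.0, 8.0], [618.0, 12.0]]
scene green rim none
```

```bash
cat >> h.py <<'E'
from scipy.spatial.transform import Rotation as R
def state():
    s=sensors.read_state();q=R.from_quat(s['ee_rot']).as_matrix()
    print('t',round(s['clock'],2),'pos',s['position'].round(1),'yaw',round(np.degrees(np.arctan2(q[1,0],q[0,0])),2),'tilt',np.degrees(q[:2,2]).round(2),'F',s['contact_force'].round(1),'w',round(s['gripper_width'],1),'g',round(s['grasp_force'],1))
    return s
def trav(a,b,yaw):   # total tool travel fraction from a to b at given tool yaw, and rows needed
    d=np.subtract(b,a);c,s=np.cos(np.radians(yaw)),np.sin(np.radians(yaw))
    t=np.array([d[0]*c+d[1]*s,d[0]*s-d[1]*c,-d[2]])/250
    n=int(np.ceil(np.linalg.norm(t)/.16)) or 1
    print('total',t.round(4),'rows',n,'each',(t/n).round(4))
E
python3 -c "
from h import *
s=state();trav(s['position'],(460,230,232),-27.3);trav((460,230,232),(421,-356,180),-27.3)"
```

```text
t 0.1 pos [147.1 606.9 230.3] yaw -13.63 tilt [-0.02 -0.11] F [ 0.3 -0.8 -0.3] w 85.3 g 0.0
total [ 1.8038  0.7656 -0.0067] rows 13 each [ 0.1388  0.0589 -0.0005]
total [0.9365 2.1545 0.208 ] rows 15 each [0.0624 0.1436 0.0139]
```

servo_tool --motion '[{"travel": [0,0,0],"rot": [0,0,0.019],"hand": 1},{"travel": [0,0,0],"rot": [0,0,0.019],"hand": 1},{"travel": [0.139,0.059,0],"rot": [0,0,0],"hand": 1},{"travel": [0.139,0.059,0],"rot": [0,0,0],"hand": 1},{"travel": [0.139,0.059,0],"rot": [0,0,0],"hand": 1},{"travel": [0.139,0.059,0],"rot": [0,0,0],"hand": 1},{"travel": [0.139,0.059,0],"rot": [0,0,0],"hand": 1},{"travel": [0.139,0.059,0],"rot": [0,0,0],"hand": 1},{"travel": [0.139,0.059,0],"rot": [0,0,0],"hand": 1},{"travel": [0.139,0.059,0],"rot": [0,0,0],"hand": 1}]'

```text
clock: 0.93
position: [340.7, 373.2, 231.1]
ee_rot: [0.972, -0.236, -0.0, 0.0]
contact_force: [0.8, 1.0, 0.0]
gripper_width: 85.3
grasp_force: 0.0
```

servo_tool --motion '[{"travel": [0.139,0.059,0],"rot": [0,0,0],"hand": 1},{"travel": [0.139,0.059,0],"rot": [0,0,0],"hand": 1},{"travel": [0.139,0.059,0],"rot": [0,0,0],"hand": 1},{"travel": [0.139,0.059,0],"rot": [0,0,0],"hand": 1},{"travel": [0.139,0.059,0],"rot": [0,0,0],"hand": 1},{"travel": [0.062,0.144,0],"rot": [0,0,0],"hand": 1},{"travel": [0.062,0.144,0],"rot": [0,0,0],"hand": 1},{"travel": [0.062,0.144,0],"rot": [0,0,0],"hand": 1},{"travel": [0.062,0.144,0],"rot": [0,0,0],"hand": 1},{"travel": [0.062,0.144,0],"rot": [0,0,0],"hand": 1}]'

```text
clock: 1.77
position: [446.1, 32.4, 231.0]
ee_rot: [0.972, -0.236, -0.0, 0.0]
contact_force: [0.8, 0.3, -0.4]
gripper_width: 85.3
grasp_force: 0.0
```

servo_tool --motion '[{"travel": [0.062,0.144,0.02],"rot": [0,0,0],"hand": 1},{"travel": [0.062,0.144,0.02],"rot": [0,0,0],"hand": 1},{"travel": [0.062,0.144,0.02],"rot": [0,0,0],"hand": 1},{"travel": [0.062,0.144,0.02],"rot": [0,0,0],"hand": 1},{"travel": [0.062,0.144,0.02],"rot": [0,0,0],"hand": 1},{"travel": [0.062,0.144,0.02],"rot": [0,0,0],"hand": 1},{"travel": [0.062,0.144,0.02],"rot": [0,0,0],"hand": 1},{"travel": [0.062,0.144,0.02],"rot": [0,0,0],"hand": 1},{"travel": [0.062,0.144,0.02],"rot": [0,0,0],"hand": 1},{"travel": [0,0,0],"rot": [0,0,0],"hand": 1}]'

```text
clock: 2.6
position: [420.8, -322.5, 184.4]
ee_rot: [0.971, -0.239, -0.001, 0.0]
contact_force: [-0.1, 0.4, -0.1]
gripper_width: 85.1
grasp_force: 0.0
```

```bash
cat >> h.py <<'E'
def wgrab():
    s=sensors.read_state();p,d=grab('wrist');c=camera_params('wrist');K=np.array(c['camera_matrix']);M=np.array(c['mount'])
    v,u=np.mgrid[:384,:512];P=np.stack([(u-K[0,2])/K[0,0]*d,(v-K[1,2])/K[1,1]*d,d],-1)
    P=P@M[:3,:3].T+M[:3,3];W=P@R.from_quat(s['ee_rot']).as_matrix().T+s['position'];return p,d,W,P
def rect(name,m,W):
    k,l,st,_=cv2.connectedComponentsWithStats(m.astype(np.uint8))
    if k<2: print(name,'none');return
    P=W[l==1+st[1:,4].argmax()];r=cv2.minAreaRect(P[:,:2].astype(np.float32))
    print(name,len(P),'z',np.percentile(P[:,2],[5,50,95]).round(1),'c',np.round(r[0],1),'mean',P.mean(0).round(1),'size',np.round(r[1],1),'ang',round(r[2],2),'box',cv2.boxPoints(r).round(0).tolist())
E
python3 - <<'E'
from h import *
s=state();p,d,W,P=wgrab();cv2.imwrite('pics/w1.png',p[:,:,::-1])
H,S,V=[cv2.cvtColor(p,cv2.COLOR_RGB2HSV)[...,i].astype(int) for i in range(3)]
z=W[...,2];on=d>0
rect('grip',on&((H<6)|(H>174))&(S>170)&(z>41)&(z<52),W)
rect('steel',on&(S<90)&(z>38)&(z<50)&(W[...,1]<-300),W)
s=state()
E
```

```text
t 2.6 pos [ 420.8 -322.5  184.4] yaw -27.68 tilt [-0.16  0.01] F [-0.1  0.4 -0.1] w 85.1 g 0.0
grip 1964 z [43.8 45.8 47. ] c [ 421.2 -355.7] mean [ 422.2 -355.5   45.7] size [25.3 58.7] ang 63.16 box [[389.0, -354.0], [442.0, -380.0], [453.0, -358.0], [401.0, -331.0]]
steel 2168 z [42.6 44.1 45.3] c [ 481.3 -387.1] mean [ 486.1 -389.4   44. ] size [30.2 78.8] ang 62.56 box [[439.0, -382.0], [509.0, -419.0], [523.0, -392.0], [453.0, -356.0]]
t 2.65 pos [ 420.9 -320.2  184.7] yaw -27.64 tilt [-0.15  0.06] F [-0.7  0.3 -0.1] w 85.3 g 0.0
```

View pics/w1.png

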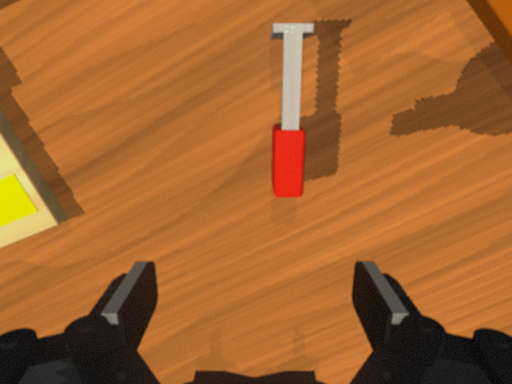

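The wrist view shows the hook in line with the tool. The grip is at (288,160) and the tip plate at (293,30). Next: move over it and descend.

```bash
python3 -c "
from h import *
s=state();trav(s['position'],(421.3,-355.7,10),-27.6)"
```

```text
t 2.65 pos [ 420.9 -320.2  184.7] yaw -27.64 tilt [-0.15  0.06] F [-0.7  0.3 -0.1] w 85.3 g 0.0
total [0.0671 0.125  0.6988] rows 5 each [0.0134 0.025  0.1398]
```

servo_tool --motion '[{"travel": [0.067,0.125,0],"rot": [0,0,0],"hand": 1},{"travel": [0,0,0.12],"rot": [0,0,0],"hand": 0.8},{"travel": [0,0,0.12],"rot": [0,0,0],"hand": 0.8},{"travel": [0,0,0.12],"rot": [0,0,0],"hand": 0.8},{"travel": [0,0,0.12],"rot": [0,0,0],"hand": 0.8},{"travel": [0,0,0.11],"rot": [0,0,0],"hand": 0.8},{"travel": [0,0,0.07],"rot": [0,0,0],"hand": 0.8},{"travel": [0,0,0.03],"rot": [0,0,0],"hand": 0.8},{"travel": [0,0,0],"rot": [0,0,0],"hand": 0.8},{"travel": [0,0,0],"rot": [0,0,0],"hand": 0.8}]'

```text
clock: 3.48
position: [423.5, -352.8, 14.4]
ee_rot: [0.972, -0.235, 0.0, 0.0]
contact_force: [-0.0, -0.0, -0.6]
gripper_width: 68.0
grasp_force: 0.0
```

```bash
python3 -c "
from h import *
s=state()"
```

```text
t 3.48 pos [ 423.5 -352.8   14.4] yaw -27.23 tilt [ 0.03 -0.03] F [-0.  -0.  -0.6] w 68.0 g 0.0
```

servo_tool --motion '[{"travel": [-0.002,0.014,0.012],"rot": [0,0,0],"hand": 0.8},{"travel": [0,0,0],"rot": [0,0,0],"hand": 0.4},{"travel": [0,0,0],"rot": [0,0,0],"hand": 0},{"travel": [0,0,0],"rot": [0,0,0],"hand": 0},{"travel": [0,0,0],"rot": [0,0,0],"hand": 0},{"travel": [0,0,0],"rot": [0,0,0],"hand": 0},{"travel": [0,0,0],"rot": [0,0,0],"hand": 0},{"travel": [0,0,0],"rot": [0,0,0],"hand": 0},{"travel": [0,0,0],"rot": [0,0,0],"hand": 0}]'

```text
clock: 4.23
position: [421.2, -356.2, 11.7]
ee_rot: [0.972, -0.236, 0.001, 0.0]
contact_force: [-0.8, 0.9, 6.8]
gripper_width: 25.4
grasp_force: 59.6
```

servo_tool --motion '[{"travel": [0,0,-0.05],"rot": [0,0,0],"hand": 0},{"travel": [0,0,-0.1],"rot": [0,0,0],"hand": 0},{"travel": [0,0,-0.15],"rot": [0,0,0],"hand": 0},{"travel": [0,0,-0.15],"rot": [0,0,0],"hand": 0},{"travel": [0,0,-0.1],"rot": [0,0,0],"hand": 0},{"travel": [0,0,0],"rot": [0,0,-0.019],"hand": 0},{"travel": [0,0,0],"rot": [0,0,-0.019],"hand": 0},{"travel": [0,0,0],"rot": [0,0,-0.019],"hand": 0},{"travel": [0,0,0],"rot": [0,0,-0.003],"hand": 0},{"travel": [0,0,0],"rot": [0,0,0],"hand": 0}]'

```text
clock: 5.07
position: [420.3, -355.6, 147.7]
ee_rot: [0.999, -0.051, -0.001, -0.0]
contact_force: [0.0, 0.3, -1.6]
gripper_width: 25.1
grasp_force: 58.9
```

```bash
python3 -c "
from h import *
s=state();trav(s['position'],(500,-42,148),-5.8)"
```

```text
t 5.07 pos [ 420.3 -355.6  147.7] yaw -5.84 tilt [-0.06  0.05] F [ 0.   0.3 -1.6] w 25.1 g 58.9
total [ 0.1905 -1.2804 -0.0013] rows 9 each [ 2.120e-02 -1.423e-01 -1.000e-04]
```

servo_tool --motion '[{"travel": [0.01,-0.08,0],"rot": [0,0,0],"hand": 0},{"travel": [0.021,-0.142,0],"rot": [0,0,0],"hand": 0},{"travel": [0.021,-0.142,0],"rot": [0,0,0],"hand": 0},{"travel": [0.021,-0.142,0],"rot": [0,0,0],"hand": 0},{"travel": [0.021,-0.142,0],"rot": [0,0,0],"hand": 0},{"travel": [0.021,-0.142,0],"rot": [0,0,0],"hand": 0},{"travel": [0.021,-0.142,0],"rot": [0,0,0],"hand": 0},{"travel": [0.021,-0.142,0],"rot": [0,0,0],"hand": 0},{"travel": [0.021,-0.142,0],"rot": [0,0,0],"hand": 0},{"travel": [0.01,-0.06,0],"rot": [0,0,0],"hand": 0}]'

```text
clock: 5.9
position: [500.1, -39.9, 148.2]
ee_rot: [0.999, -0.05, 0.0, -0.0]
contact_force: [-0.3, -0.7, -1.3]
gripper_width: 25.8
grasp_force: 59.4
```

servo_tool --motion '[{"travel": [0,0,0],"rot": [0,0,0],"hand": 0},{"travel": [0,0,0],"rot": [0,0,0],"hand": 0},{"travel": [0,0,0],"rot": [0,0,0],"hand": 0}]'

```text
clock: 6.15
position: [498.7, -43.7, 147.9]
ee_rot: [0.999, -0.051, -0.001, 0.0]
contact_force: [1.1, 0.0, -1.7]
gripper_width: 25.1
grasp_force: 59.4
```

```bash
cat > look.py <<'E'
from h import *
import sys
s=state();p,d,W,P=wgrab();cv2.imwrite(f'pics/{sys.argv[1]}.png',p[:,:,::-1])
H,S,V=[cv2.cvtColor(p,cv2.COLOR_RGB2HSV)[...,i].astype(int) for i in range(3)]
z=W[...,2];on=d>0
rect('blue rim',on&(H>105)&(H<125)&(S>140)&(z>69)&(z<80),W)
rect('blue all',on&(H>105)&(H<125)&(S>140)&(z>20)&(z<80),W)
rect('green rim',on&(H>45)&(H<80)&(S>140)&(z>69)&(z<80),W)
rect('steel(tool)',on&(S<90)&(P[...,2]<30)&(d>20)&(P[...,0]>30),P)
rect('yellow',on&(H>22)&(H<34)&(S>200)&(V>110)&(z>10)&(z<30),W)
# front lip edge line: blue points at rim height, smallest shelf x per 4 mm bin of y
m=on&(H>105)&(H<125)&(S>140)&(z>69)&(z<80);Q=W[m]
b=np.round(Q[:,1]/4);e=np.array([[np.percentile(Q[b==k,0],3),4*k] for k in np.unique(b) if (b==k).sum()>8])
if len(e)>5:
    f=np.polyfit(e[:,1],e[:,0],1);r=e[:,0]-np.polyval(f,e[:,1]);e=e[abs(r)<4];f=np.polyfit(e[:,1],e[:,0],1)
    print('front edge y',e[:,1].min(),e[:,1].max(),'x at ends',np.polyval(f,[e[:,1].min(),e[:,1].max()]).round(1),'yaw',-np.degrees(np.arctan(f[0])).round(2))
E
python3 look.py w2
```

```text
t 6.15 pos [498.7 -43.7 147.9] yaw -5.79 tilt [-0.07 -0.01] F [ 1.1  0.  -1.7] w 25.1 g 59.4
blue rim 1866 z [73.9 75.1 76.3] c [620.7  -9.8] mean [621.   -7.9  75.1] size [43.2 14. ] ang 84.37 box [[612.0, -31.0], [626.0, -32.0], [630.0, 11.0], [616.0, 12.0]]
blue all 1866 z [73.9 75.1 76.3] c [620.7  -9.8] mean [621.   -7.9  75.1] size [43.2 14. ] ang 84.37 box [[612.0, -31.0], [626.0, -32.0], [630.0, 11.0], [616.0, 12.0]]
green rim 1806 z [71.9 75.  76.1] c [625.   75.3] mean [621.1  72.7  74.7] size [33.5 24.6] ang 84.09 box [[611.0, 60.0], [636.0, 57.0], [639.0, 91.0], [614.0, 93.0]]
steel(tool) 11680 z [-33.3 -32.2 -23.9] c [66.9 -0.6] mean [ 74.3  -0.2 -31.1] size [73.7 30. ] ang 0.62 box [[30.0, 14.0], [30.0, -16.0], [104.0, -15.0], [104.0, 15.0]]
yellow 10742 z [19.7 20.8 21.9] c [524.4  69.1] mean [524.5  67.1  20.8] size [193.3  39.9] ang 84.23 box [[495.0, -25.0], [534.0, -29.0], [554.0, 163.0], [514.0, 167.0]]
front edge y -108.0 12.0 x at ends [608.1 616.2] yaw -3.83
```

View pics/w2.png

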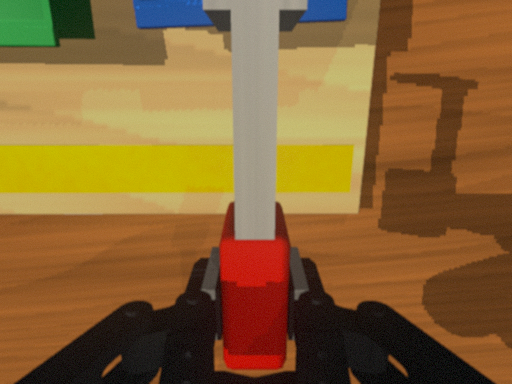

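The wrist view shows the hook level and straight in the grip. Its plate is at the top edge of the picture, (255,10), and the blue lip is at (240,15), just ahead of it. The heights, 75 for the rim and 20.8 for the strip, agree with the given sizes. Next: advance, then descend.

servo_tool --motion '[{"travel": [0.06,-0.01,0],"rot": [0,0,0],"hand": 0},{"travel": [0.07,-0.014,0],"rot": [0,0,0],"hand": 0},{"travel": [0.041,-0.008,0],"rot": [0,0,0],"hand": 0},{"travel": [0,0,0.06],"rot": [0,0,0],"hand": 0},{"travel": [0,0,0.08],"rot": [0,0,0],"hand": 0},{"travel": [0,0,0.04],"rot": [0,0,0],"hand": 0},{"travel": [0,0,0],"rot": [0,0,0],"hand": 0},{"travel": [0,0,0],"rot": [0,0,0],"hand": 0}]'

```text
clock: 6.87
position: [542.3, -40.2, 103.0]
ee_rot: [0.999, -0.05, -0.001, 0.0]
contact_force: [-0.9, -0.6, -1.4]
gripper_width: 25.2
grasp_force: 59.4
```

```bash
python3 look.py w3
python3 - <<'E'
from h import *
for n in ('scene',):
    p,d=grab(n);cv2.imwrite('pics/s3.png',cv2.resize(p[100:270,200:400,::-1],None,fx=3.5,fy=3.5))
E
```

```text
t 6.87 pos [542.3 -40.2 103. ] yaw -5.75 tilt [-0.08 -0.04] F [-0.9 -0.6 -1.4] w 25.2 g 59.4
blue rim 3884 z [73.2 75.  76.2] c [638.6 -13.3] mean [627.7  -7.5  74.9] size [48.7 48.3] ang 86.43 box [[613.0, -36.0], [661.0, -39.0], [664.0, 10.0], [616.0, 13.0]]
blue all 10457 z [23.2 36.  75.8] c [643.4 -13.5] mean [641.4  -7.4  47. ] size [48.6 57.9] ang 86.67 box [[613.0, -36.0], [671.0, -39.0], [674.0, 9.0], [616.0, 12.0]]
green rim 2784 z [70.1 74.7 76.1] c [640.6  63.8] mean [636.1  62.1  74.1] size [19.1 59.5] ang 77.3 box [[609.0, 61.0], [667.0, 48.0], [672.0, 67.0], [614.0, 80.0]]
steel(tool) 11729 z [-33.3 -32.2 -22.7] c [67.2 -2.7] mean [ 74.2  -0.2 -30.9] size [74.8 29.9] ang 4.12 box [[29.0, 10.0], [31.0, -20.0], [106.0, -15.0], [103.0, 15.0]]
yellow 10494 z [19.8 20.8 21.8] c [524.2  68.2] mean [525.2  69.3  20.8] size [168.2  40.2] ang 84.1 box [[496.0, -13.0], [536.0, -18.0], [553.0, 150.0], [513.0, 154.0]]
front edge y -104.0 12.0 x at ends [608.9 616.8] yaw -3.92
```

View pics/s3.png

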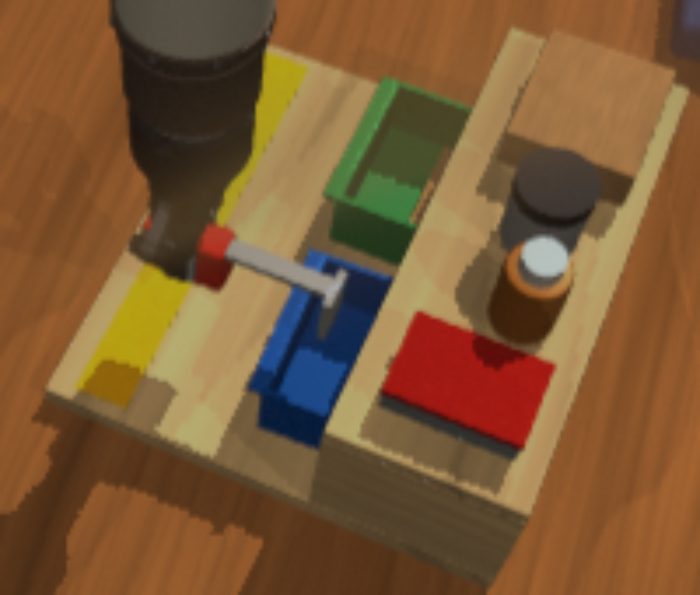

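The plate hangs over the gap behind the blue lip, at about (330,300) in the crop, clear of the walls. Descending, then starting the pull.

servo_tool --motion '[{"travel": [0,0,0.05],"rot": [0,0,0],"hand": 0},{"travel": [0,0,0.07],"rot": [0,0,0],"hand": 0},{"travel": [0,0,0.05],"rot": [0,0,0],"hand": 0},{"travel": [0,0,0.028],"rot": [0,0,0],"hand": 0},{"travel": [0,0,0],"rot": [0,0,0],"hand": 0},{"travel": [0,0,0],"rot": [0,0,0],"hand": 0}]'

```text
clock: 7.47
position: [543.2, -39.4, 54.5]
ee_rot: [0.999, -0.05, 0.001, -0.0]
contact_force: [0.6, 0.2, -0.8]
gripper_width: 25.7
grasp_force: 59.4
```

servo_tool --motion '[{"travel": [-0.02,0,0],"rot": [0,0,0],"hand": 0},{"travel": [-0.02,0,0],"rot": [0,0,0],"hand": 0},{"travel": [-0.02,0,0],"rot": [0,0,0],"hand": 0},{"travel": [-0.02,0,0],"rot": [0,0,0],"hand": 0},{"travel": [-0.02,0,0],"rot": [0,0,0],"hand": 0},{"travel": [-0.02,0,0],"rot": [0,0,0],"hand": 0},{"travel": [-0.02,0,0],"rot": [0,0,0],"hand": 0},{"travel": [-0.02,0,0],"rot": [0,0,0],"hand": 0}]'

```text
clock: 8.13
position: [503.2, -35.3, 54.3]
ee_rot: [0.999, -0.05, 0.001, -0.0]
contact_force: [2.4, 0.0, -0.8]
gripper_width: 25.3
grasp_force: 59.4
```

```bash
python3 look.py w4
```

```text
t 8.13 pos [503.2 -35.3  54.3] yaw -5.69 tilt [0.13 0.01] F [ 2.4  0.  -0.8] w 25.3 g 59.4
blue rim 7468 z [73.9 75.1 76.2] c [596.1 -79. ] mean [593.9 -79.5  75.1] size [52.5 19.6] ang 84.92 box [[584.0, -104.0], [604.0, -106.0], [608.0, -54.0], [589.0, -52.0]]
blue all 9351 z [23.9 74.9 76.1] c [601.1 -79.4] mean [597.  -81.9  66.5] size [52.4 29.4] ang 84.31 box [[584.0, -104.0], [613.0, -107.0], [618.0, -55.0], [589.0, -52.0]]
green rim none
steel(tool) 11301 z [-33.4 -32.3 -30.9] c [72.9 -0.6] mean [ 73.3  -0.2 -32. ] size [85.8 47.3] ang 0.6 box [[30.0, 23.0], [30.0, -25.0], [116.0, -24.0], [116.0, 23.0]]
yellow 14877 z [19.8 20.8 21.8] c [521.7  43. ] mean [522.5  42.4  20.8] size [134.7  40.6] ang 84.24 box [[495.0, -22.0], [535.0, -26.0], [549.0, 108.0], [508.0, 112.0]]
front edge y -104.0 16.0 x at ends [584.5 596.5] yaw -5.7
```

The tote moved and squared up to the strip, at yaw -5.7. About 84 mm remain.

servo_tool --motion '[{"travel": [-0.02,0,0],"rot": [0,0,0],"hand": 0},{"travel": [-0.03,0,0],"rot": [0,0,0],"hand": 0},{"travel": [-0.03,0,0],"rot": [0,0,0],"hand": 0},{"travel": [-0.03,0,0],"rot": [0,0,0],"hand": 0},{"travel": [-0.03,0,0],"rot": [0,0,0],"hand": 0},{"travel": [-0.03,0,0],"rot": [0,0,0],"hand": 0},{"travel": [-0.03,0,0],"rot": [0,0,0],"hand": 0},{"travel": [-0.03,0,0],"rot": [0,0,0],"hand": 0},{"travel": [-0.02,0,0],"rot": [0,0,0],"hand": 0},{"travel": [0,0,0],"rot": [0,0,0],"hand": 0}]'

```text
clock: 9.02
position: [438.7, -29.4, 53.7]
ee_rot: [0.999, -0.05, -0.001, 0.0]
contact_force: [-0.4, 0.3, -0.3]
gripper_width: 25.3
grasp_force: 59.5
```

```bash
python3 look.py w5
```

```text
t 9.02 pos [438.7 -29.4  53.7] yaw -5.7 tilt [-0.12 -0.01] F [-0.4  0.3 -0.3] w 25.3 g 59.5
blue rim 7651 z [73.9 75.1 76.2] c [531.6 -73.1] mean [529.4 -73.5  75.1] size [52.5 19.1] ang 84.53 box [[520.0, -98.0], [539.0, -100.0], [544.0, -48.0], [525.0, -46.0]]
blue all 9446 z [23.9 74.9 76.2] c [536.5 -73.6] mean [532.4 -75.8  67. ] size [52.5 28.8] ang 84.25 box [[520.0, -98.0], [548.0, -101.0], [553.0, -49.0], [525.0, -46.0]]
green rim none
steel(tool) 11283 z [-33.4 -32.3 -30.9] c [72.9 -0.3] mean [ 73.3  -0.2 -32. ] size [85.8 47.1] ang 0.21 box [[30.0, 23.0], [30.0, -24.0], [116.0, -24.0], [116.0, 23.0]]
yellow 16954 z [19.8 20.9 22. ] c [520.8  34.1] mean [519.2  34.6  20.9] size [119.2  39.5] ang 84.11 box [[495.0, -23.0], [534.0, -27.0], [547.0, 91.0], [507.0, 95.0]]
front edge y -96.0 20.0 x at ends [520.2 531.9] yaw -5.73
```

servo_tool --motion '[{"travel": [-0.025,0,0],"rot": [0,0,0],"hand": 0},{"travel": [-0.025,0,0],"rot": [0,0,0],"hand": 0},{"travel": [-0.018,0,0],"rot": [0,0,0],"hand": 0},{"travel": [-0.007,0,0],"rot": [0,0,0],"hand": 0},{"travel": [0,0,0],"rot": [0,0,0],"hand": 0},{"travel": [0,0,0],"rot": [0,0,0],"hand": 0}]'

```text
clock: 9.57
position: [420.9, -27.6, 53.6]
ee_rot: [0.999, -0.05, -0.001, 0.0]
contact_force: [-0.0, 0.3, -3.2]
gripper_width: 24.9
grasp_force: 59.4
```

servo_tool --motion '[{"travel": [0.02,0,0],"rot": [0,0,0],"hand": 0},{"travel": [0.03,0,0],"rot": [0,0,0],"hand": 0},{"travel": [0.015,0,0],"rot": [0,0,0],"hand": 0},{"travel": [0,0,0],"rot": [0,0,0],"hand": 0}]'

```text
clock: 9.9
position: [439.7, -29.0, 53.8]
ee_rot: [0.999, -0.05, 0.001, -0.0]
contact_force: [1.1, -0.2, -1.2]
gripper_width: 25.2
grasp_force: 59.4
```

```bash
python3 look.py w6
```

```text
t 9.9 pos [439.7 -29.   53.8] yaw -5.72 tilt [0.06 0.01] F [ 1.1 -0.2 -1.2] w 25.2 g 59.4
blue rim 7674 z [72.7 75.1 76.2] c [523.4 -71.9] mean [514.5 -75.4  74.9] size [52.6 38.6] ang 83.94 box [[501.0, -96.0], [540.0, -100.0], [545.0, -48.0], [507.0, -44.0]]
blue all 17960 z [23.3 54.1 75.9] c [528.1 -72.4] mean [525.2 -78.4  50.3] size [52.6 48.1] ang 83.94 box [[501.0, -96.0], [549.0, -101.0], [555.0, -49.0], [507.0, -44.0]]
green rim none
steel(tool) 11887 z [-33.3 -32.3 -20.6] c [72.5 -1.5] mean [ 74.4  -0.3 -30.7] size [85.3 47.2] ang 1.87 box [[29.0, 21.0], [31.0, -26.0], [116.0, -24.0], [114.0, 23.0]]
yellow 8448 z [19.8 20.9 22. ] c [520.9  34.8] mean [519.8  57.8  20.9] size [118.9  39.3] ang 84.24 box [[495.0, -22.0], [535.0, -26.0], [546.0, 92.0], [507.0, 96.0]]
front edge y -96.0 24.0 x at ends [502.5 514. ] yaw -5.49
```

The lip is on the strip, within about 1 mm of its centre, and square. Lifting the hook out.

servo_tool --motion '[{"travel": [0,0,-0.05],"rot": [0,0,0],"hand": 0},{"travel": [0,0,-0.08],"rot": [0,0,0],"hand": 0},{"travel": [0,0,-0.12],"rot": [0,0,0],"hand": 0},{"travel": [0,0,-0.12],"rot": [0,0,0],"hand": 0},{"travel": [0,0,-0.06],"rot": [0,0,0],"hand": 0},{"travel": [0,0,0],"rot": [0,0,0],"hand": 0}]'

```text
clock: 10.45
position: [440.3, -28.6, 164.9]
ee_rot: [0.999, -0.05, 0.004, -0.001]
contact_force: [1.0, -1.0, -1.8]
gripper_width: 25.3
grasp_force: 59.4
```

```bash
python3 -c "
from h import *
s=state();trav(s['position'],(421,-350,160),-5.7)"
```

```text
t 10.45 pos [440.3 -28.6 164.9] yaw -5.68 tilt [0.46 0.1 ] F [ 1.  -1.  -1.8] w 25.3 g 59.4
total [0.0509 1.2868 0.0194] rows 9 each [0.0057 0.143  0.0022]
```

servo_tool --motion '[{"travel": [0.003,0.08,0],"rot": [0,0,0],"hand": 0},{"travel": [0.006,0.143,0],"rot": [0,0,0],"hand": 0},{"travel": [0.006,0.143,0],"rot": [0,0,0],"hand": 0},{"travel": [0.006,0.143,0],"rot": [0,0,0],"hand": 0},{"travel": [0.006,0.143,0],"rot": [0,0,0],"hand": 0},{"travel": [0.006,0.143,0],"rot": [0,0,0],"hand": 0},{"travel": [0.006,0.143,0],"rot": [0,0,0],"hand": 0},{"travel": [0.006,0.143,0],"rot": [0,0,0],"hand": 0},{"travel": [0.006,0.143,0],"rot": [0,0,0],"hand": 0},{"travel": [0.003,0.063,0],"rot": [0,0,0],"hand": 0}]'

```text
clock: 11.28
position: [418.3, -353.6, 159.3]
ee_rot: [0.999, -0.051, -0.001, -0.0]
contact_force: [1.6, -0.8, -2.1]
gripper_width: 25.4
grasp_force: 59.7
```

servo_tool --motion '[{"travel": [0,0,0.08],"rot": [0,0,0],"hand": 0},{"travel": [0,0,0.12],"rot": [0,0,0],"hand": 0},{"travel": [0,0,0.12],"rot": [0,0,0],"hand": 0},{"travel": [0,0,0.1],"rot": [0,0,0],"hand": 0},{"travel": [0,0,0.08],"rot": [0,0,0],"hand": 0},{"travel": [0,0,0.04],"rot": [0,0,0],"hand": 0},{"travel": [0,0,0],"rot": [0,0,0],"hand": 0},{"travel": [0,0,0],"rot": [0,0,0],"hand": 0},{"travel": [0,0,0],"rot": [0,0,0],"hand": 0}]'

```text
clock: 12.03
position: [420.4, -350.9, 27.2]
ee_rot: [0.999, -0.05, 0.001, 0.0]
contact_force: [0.2, 0.1, -2.3]
gripper_width: 25.3
grasp_force: 59.7
```

```bash
python3 look.py w7|head -1;python3 look.py w7|grep steel
```

```text
t 12.03 pos [ 420.4 -350.9   27.2] yaw -5.68 tilt [ 0.1  -0.06] F [ 0.2  0.1 -2.3] w 25.3 g 59.7
steel(tool) 11699 z [-33.3 -32.2 -23.3] c [66.8 -0.3] mean [ 74.2  -0.3 -30.9] size [73.6 30. ] ang 0.1 box [[30.0, 15.0], [30.0, -15.0], [104.0, -15.0], [104.0, 15.0]]
```

Underside is at about 15 mm. Lowering in small steps.

servo_tool --motion '[{"travel": [0,0,0.035],"rot": [0,0,0],"hand": 0},{"travel": [0,0,0.016],"rot": [0,0,0],"hand": 0},{"travel": [0,0,0.006],"rot": [0,0,0],"hand": 0},{"travel": [0,0,0],"rot": [0,0,0],"hand": 0},{"travel": [0,0,0],"rot": [0,0,0],"hand": 0}]'

```text
clock: 12.55
position: [419.6, -350.6, 12.0]
ee_rot: [0.999, -0.05, 0.0, 0.0]
contact_force: [0.1, -0.7, -1.2]
gripper_width: 25.4
grasp_force: 59.8
```

```bash
python3 -c "
from h import *
s=state()"
```

```text
t 12.55 pos [ 419.6 -350.6   12. ] yaw -5.7 tilt [ 0. -0.] F [ 0.1 -0.7 -1.2] w 25.4 g 59.8
```

servo_tool --motion '[{"travel": [0,0,0.003],"rot": [0,0,0],"hand": 0},{"travel": [0,0,0],"rot": [0,0,0],"hand": 0},{"travel": [0,0,0],"rot": [0,0,0],"hand": 0.4},{"travel": [0,0,0],"rot": [0,0,0],"hand": 0.6},{"travel": [0,0,0],"rot": [0,0,0],"hand": 0.8},{"travel": [0,0,0],"rot": [0,0,0],"hand": 0.8},{"travel": [0,0,0],"rot": [0,0,0],"hand": 0.8},{"travel": [0,0,0],"rot": [0,0,0],"hand": 0.8}]'

```text
clock: 13.22
position: [419.6, -350.6, 11.3]
ee_rot: [0.999, -0.05, 0.0, 0.0]
contact_force: [0.3, -0.5, -0.1]
gripper_width: 68.0
grasp_force: 0.0
```

servo_tool --motion '[{"travel": [0,0,-0.03],"rot": [0,0,0],"hand": 0.8},{"travel": [0,0,-0.08],"rot": [0,0,0],"hand": 0.8},{"travel": [0,0,-0.14],"rot": [0,0,0],"hand": 0.8},{"travel": [0,0,-0.14],"rot": [0,0,0],"hand": 0.8},{"travel": [0,0,-0.14],"rot": [0,0,0],"hand": 0.8},{"travel": [0,0,-0.14],"rot": [0,0,0],"hand": 0.8},{"travel": [0,0,0],"rot": [0,0,0],"hand": 0.8},{"travel": [0,0,0],"rot": [0,0,0],"hand": 0.8},{"travel": [0,0,0],"rot": [0,0,0],"hand": 0.8}]'

```text
clock: 13.97
position: [419.1, -350.2, 178.9]
ee_rot: [0.999, -0.05, 0.0, -0.0]
contact_force: [-0.7, -0.4, -0.7]
gripper_width: 68.3
grasp_force: 0.0
```

Run:
```python
from h import *
state();p,d=grab('top');q,e=grab('scene');cv2.imwrite('pics/e.png',np.hstack([cv2.resize(x,(400,300)) for x in(p,q)])[:,:,::-1])
for n,p,d in(('top',p,d),('scene',q,e)):
    W=world(n,d);H,S,V=[cv2.cvtColor(p,cv2.COLOR_RGB2HSV)[...,i].astype(int) for i in range(3)];z=W[...,2];on=d>0
    rect(n+' blue rim',on&(H>105)&(H<125)&(S>140)&(z>69)&(z<82),W)
    rect(n+' green rim',on&(H>50)&(H<75)&(S>140)&(z>66)&(z<90),W)
    rect(n+' grip',on&((H<6)|(H>174))&(S>180)&(z>38)&(z<55)&(W[...,1]<-250),W)
    rect(n+' steel',on&(S<90)&(V>90)&(z>36)&(z<50)&(W[...,1]<-250),W)
```

```text
t 13.97 pos [ 419.1 -350.2  178.9] yaw -5.72 tilt [0.02 0.03] F [-0.7 -0.4 -0.7] w 68.3 g 0.0
top blue rim 555 z [71.2 74.9 77.7] c [576.1 -45.3] mean [550.1 -36.5  74.7] size [116.3 137.4] ang 84.72 box [[502.0, -97.0], [639.0, -109.0], [650.0, 6.0], [513.0, 19.0]]
top green rim 530 z [70.8 74.7 77.6] c [660.5 113.2] mean [633.7 112.3  74.5] size [120.1  90.4] ang 84.61 box [[610.0, 58.0], [700.0, 49.0], [711.0, 169.0], [621.0, 177.0]]
top grip 198 z [43.5 46.2 48.7] c [ 407.1 -352.9] mean [ 406.5 -351.3   46.2] size [24.7 37.3] ang 80.12 box [[387.0, -362.0], [423.0, -368.0], [428.0, -344.0], [391.0, -338.0]]
top steel 39 z [36.8 42.2 49.2] c [ 701.6 -387.8] mean [ 705.1 -388.    42.7] size [38.6  7.7] ang 2.05 box [[682.0, -385.0], [682.0, -392.0], [721.0, -391.0], [721.0, -383.0]]
scene blue rim 401 z [70.1 74.3 77.2] c [578.8 -45. ] mean [574.4 -67.2  74.1] size [121.9 139.4] ang 84.56 box [[504.0, -99.0], [642.0, -112.0], [654.0, 9.0], [515.0, 22.0]]
scene green rim 2 z [66.7 69.4 72.1] c [655.8 626.1] mean [655.8 626.1  69.4] size [5.6 0. ] ang -129.64 box [[658.0, 628.0], [658.0, 628.0], [654.0, 624.0], [654.0, 624.0]]
scene grip 301 z [41.3 45.4 48.5] c [ 421.1 -351.3] mean [ 421.3 -352.3   45.2] size [26.6 59.3] ang 84.37 box [[390.0, -362.0], [449.0, -367.0], [452.0, -341.0], [393.0, -335.0]]
scene steel 250 z [41.2 44.  46.8] c [ 489.  -360.8] mean [ 491.9 -358.4   44. ] size [29.  78.9] ang 89.21 box [[449.0, -375.0], [528.0, -376.0], [529.0, -347.0], [450.0, -346.0]]
```

View pics/e.png

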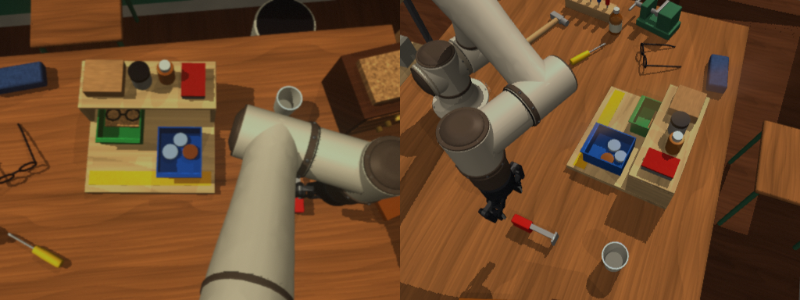

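The left (top) view shows the blue tote's lip on the yellow strip, at (180,178), with the green tote unmoved. The right (scene) view shows the hook standing upright on the bench at (535,230), clear of the gripper.

```bash
python3 -c "
from bench import job_done
print(job_done())"
```

```text
the job is handed in; nothing more can be done
None
```

The job is handed in: I dragged the blue tote with the hook until its lip lay about 1 mm from the strip's centre line, flat and square, left the green tote where it was, and stood the hook upright on the bench and let go, about 14 s in on the robot's clock.

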